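Feed the next blank for the mill

ROBOT

A 7-joint arm with a two-finger parallel gripper is mounted at the origin on the work surface. World frame = base frame: x ahead of the robot, y to its left, z up, the work surface at z = 0. Lengths are in mm, angles in rad, forces in N, time in s.
With the tool pointing down it reaches from about 400 to 875 mm from the base axis. Payload 4.4 kg.
Tool frame: the origin (TCP) lies midway between the tips of the shut fingers; the grasp point (between the pads) lies 19 mm behind it; z points along the fingers, y is the direction in which the jaws open and shut (so a half turn about z gives the same grasp; the last joint's range is limited). The gripper opens to 85 mm and grips with 20 to 120 N. Pads are 22 mm wide; open, the fingers measure 114 mm over their backs; the gripper's body (76 mm by 85 mm) begins 54 mm behind the grasp point. The pads swing forward as they close: fully open they stand 13 mm farther back than shut.
Start: joints at [-1.226, 0.628, 0.038, 1.517, -0.027, 0.996, -0.02], TCP at [259.55, 595.946, 194.713] pointing down, gripper open.
Joint ranges: [-3.06, 3.06], [-0.37, 2.12], [-1.25, 1.32], [0.18, 2.47], [-1.1, 4.24], [0.23, 1.98], [-2.94, 2.94]. Speed limits (rad/s): [2.57, 2.57, 3.14, 3.14, 3.14, 3.14, 3.14].

INTERFACE

Orientations are given as [roll, pitch, yaw] about the fixed x, y, z axes, in that order (R = Rz(yaw) Ry(pitch) Rx(roll)).
In Python, from cell import * gives the robot as it stands. The module is installed in compiled form; this text tells all that it offers.
- The arm moves only by the tool move_arm, never from a script. Its argument "series" is a list of rows, each a list of 2 entries, a list of its own where there are three numbers: the shift along the tool's x, y, z in m, then the turn about the tool's z in rad. In form: [[[x, y, z], yaw], ...]. A call has 1 to 5 rows; each row is the pose to reach, as a shift and turn from the pose measured when the call began, along the tool's axes at that moment; what a row does not reach only later rows make up. A row lasts 1/8 s, in which the tool goes at most 62.5 mm and 10.7 degrees, less where a joint would pass 70% of its speed; a pose out of reach is approached as far as the arm can. A call with a gripper value outside its range is refused whole. "claw" is the opening, from 0 (shut) to 1 (fully open), set as the call begins (left out, the last holds). The fingers move at their own pace and stop on an object; the grip force is fixed at half the most. Time passes only in rows, so rows that repeat a pose let the fingers close. It gives the time, the measured TCP pose, the force and the opening at its end, in the units of the state.
- read_state(): the state, without advancing time (a new reading comes with each control period).
- get_image(name): name is "side" or "top"; returns the picture (480x640x3 uint8, blue, green, red); there is no depth.
- camera_model(name): a dict with "fov_y" (degrees; the focal length in pixels is half the picture's height over the tangent of half this angle, whatever the lens; pixels are square), "cx", "cy" (the principal point, pixels), "k1" (the pictures are not rectified: a ray, as slopes to the right and down, at radius r is drawn at 1 + k1 r^2 times it, then the intrinsics apply), "pose" (4x4, takes a point from camera to world coordinates). Camera axes: x right, y down, z forward; pixel columns grow to the right and rows downward; lengths in mm; the calibration is good to about 2 mm. A picture is of the moment at which its call begins. camera_model takes no time and is no camera call.
- finish_job(): hands the job in, once; it reports no verdict.
The state is a dict: "clock": time; "qpos": joint angles; "qd": joint speeds; "tau": joint torques, N m; "eef_pos": TCP position; "tool_rot": TCP orientation; "force": force on the tool from outside, world axes, zero at the start; "torque": the same for the moment, N m; "width": finger opening in mm.
Only numpy, scipy, OpenCV 4.12 (cv2) and the standard library are available. Lean on these libraries where they do the work, as an engineer would, in place of code of your own. Each camera call takes 0.05 s, during which the arm holds its last target. There are 200 camera calls.

TASK

Press the black knob of the blank feeder all the way down once and let it spring back up, so that a single round aluminium blank slides out onto the bench. Then push that blank along the bench with your fingertips until it lies wholly on the dark square loading pad. Do not pinch or lift the blank, keep the other blanks in the feeder, and leave everything else where it stands.

Things in the scene. Friction and masses are not known exactly. Their poses are not given: they have to be found in the camera images.
- feeder: Grey steel feeder, fixed. Origin on the bench under the centre of its open-topped well: 59 x 59 mm outside, 46 mm high, 6 mm walls, a stack of four blanks inside. Outlet: 13 mm high slot under the well's -x wall. Housing behind the well: x 24 to 109 mm, 53 mm wide, 56 mm high, knob on top at x = 75 mm, y = 0; beside it flanges 6 mm high reach y = +-48 mm. z is up.
- outlet (a point): Point on the bench, fixed to the feeder, 66 mm from the well's centre along the feeder's -x: about where the centre of the blank comes to lie, flat and clear of the feeder. Pressing the knob drives a blade that pushes only the lowest blank out to here; as the knob comes up the blade goes back and the stack drops by one blank. The blade is 8 mm high and reaches no farther than the blank.
- plunger (a joint): Travel of the knob in m: 0 is up, 0.030 is fully down at the stop. Its spring takes about 6 N at the start and 10 N at the stop, and moving the blanks adds up to about 6 N when pressed slowly (0.03 m/s). It springs up by itself when let go. The first 1 mm is idle.
- knob_top (a point): Centre of the flat top of the round black knob, 34 mm across, 100 mm above the bench when up and 70 mm when down. It moves with the knob.
- blank0: Lowest blank in the stack, the one that comes out: a solid plain aluminium disc, 44 mm across, 10 mm thick, about 40 g. Origin at the centre of its underside; z is its axis. It lies on the bench all the time.
- blank1: Second blank of the stack, same size as blank0; origin 10 mm above the bench at the start, on the bench after the knob has come back up. It must stay in the well.
- blank2: Third blank of the stack, same; must stay in the well.
- blank3: Top blank of the stack, same; must stay in the well.
- pad: Loading pad: a dark flat rubber square, 90 x 90 mm, inlaid flush in the bench (nothing to bump into). Origin at its centre, x and y along its sides. It lies 115 to 150 mm to the left or to the right of the feeder's centre line, level with where the blank comes out or up to 40 mm nearer the robot.
- vblock: Loose dark steel V-block, 50 x 44 x 36 mm high, about as far to the other side of the outlet as the pad; leave it. Origin under its centre.
- socket: Loose upright steel wrench socket, 26 mm across, 36 mm high, on the +y side of the feeder's housing; leave it. Origin under its centre.
- tnut: Loose steel T-slot nut, 34 x 30 x 19 mm, on the -y side of the feeder's housing; leave it. Origin under its centre.
- wrench: Loose wrench lying on the bench near the right front; leave it.
- oil: Loose white plastic oil bottle, 52 mm across, 140 mm high, standing well to the left; leave it. Origin under its centre.
- brush: Loose brush lying on the bench to the left front; leave it.
- riser: Loose steel setup block, 76 x 50 x 25 mm, well to the right; leave it. Origin under its centre.
Things that resemble listed ones, but are neither listed nor needed, are in the scene too. What is shaped like the blank3 but turquoise or yellow is not meant.

How it is judged:
By the outcome, as a careful person would: the job done as asked, in the order asked, and still so for the second after the job is handed in, with the robot touching nothing.
It also fails if it takes over 54 s, if anything falls off the work surface, if the arm or the gripper's body presses on something with over 40 N, if the wrist force passes 120 N, or if a joint passes its speed limit or range.

## Working session

There is one attempt and no reset: what is moved stays moved. The work goes in short steps, Python scripts to look and compute and a tool call to move; the robot and the scene stay as the last step left them, time stands still between calls to the robot, and variables do not carry over. Pictures are saved under pics/ and viewed, about 8 in all and at most 12, crops included, and the job is handed in when it is done.

Besides the shell and the picture viewer there is one more tool, called after "Request:" as name(argument=value, ...), one argument or row to a line, values as JSON. move_arm: Moves the arm, as the interface text tells. Its arguments: {"type":"object","properties":{"series":{"type":"array"},"claw":{"type":"number"}},"required":["series"]}

```bash
mkdir -p pics
cat > h.py <<'E'
from cell import *
import numpy as np, cv2
def K(n):
    c=camera_model(n); f=240/np.tan(np.radians(c["fov_y"])/2); return c,f
def ray(n,u,v):
    c,f=K(n); d=np.array([(u-c["cx"])/f,(v-c["cy"])/f]); s=d.copy()
    for _ in range(30): s=d/(1+c["k1"]*(s@s))
    P=np.array(c["pose"]); return P[:3,3],P[:3,:3]@np.array([s[0],s[1],1])
def atz(n,u,v,z):
    o,d=ray(n,u,v); return o+d*(z-o[2])/d[2]
def proj(n,p):
    c,f=K(n); P=np.array(c["pose"]); q=P[:3,:3].T@(np.array(p,float)-P[:3,3]); s=q[:2]/q[2]
    s=s*(1+c["k1"]*(s@s)); return s*f+[c["cx"],c["cy"]]
E
python3 - <<'E'
from h import *
for n in("top","side"):
    cv2.imwrite(f"pics/{n}0.png",get_image(n)); c,f=K(n); print(n,f,c["k1"],np.round(c["pose"],2).tolist())
s=read_state(); print(s)
E
```

```text
top 450.26381792383813 -0.01264462790658491 [[0.09, -0.97, 0.22, 321.92], [-1.0, -0.09, 0.01, -13.04], [0.01, -0.22, -0.97, 1099.54], [0.0, 0.0, 0.0, 1.0]]
side 435.7421643011799 0.020019940583257803 [[0.8, -0.35, 0.49, 68.49], [-0.6, -0.45, 0.66, -608.1], [-0.01, -0.82, -0.57, 635.63], [0.0, 0.0, 0.0, 1.0]]
{'clock': 0.1, 'qpos': array([-1.22581782,  0.62926642,  0.03846272,  1.51825273, -0.02698888,
        0.9963146 , -0.02000326]), 'qd': array([-0.00073923, -0.0025161 ,  0.00055127, -0.00240669, -0.00110763,
       -0.00031403, -0.00169619]), 'tau': array([ 3.48968271e-03, -5.64520741e+01,  1.23042025e+00, -1.93970042e+01,
        1.12547210e-02,  5.47861186e-03, -2.19460316e-05]), 'eef_pos': array([259.29776952, 595.36345966, 193.87803734]), 'tool_rot': array([-3.13987045e+00,  3.77637548e-05,  2.73080278e+00]), 'force': array([-0.67250483,  0.45226252, -0.63236176]), 'torque': array([ 0.00842161,  0.0219535 , -0.01147187]), 'width': 85.34982933981495}
```

View pics/top0.png

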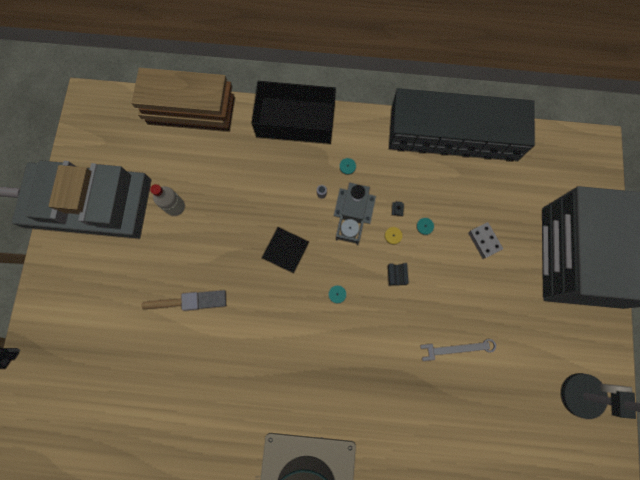

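View pics/side0.png

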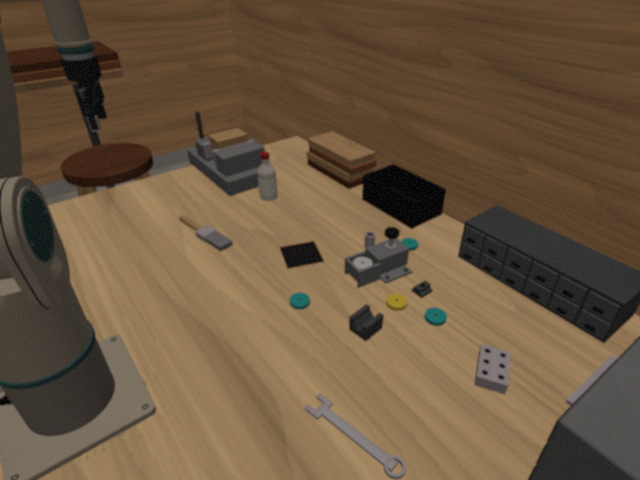

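The top view shows the well at about (350,228), the knob at (358,191), the pad at (286,250) and the V-block at (398,274). There are turquoise decoys at (338,294), (425,226) and (348,166), and a yellow one at (394,235). Next I'll measure on an enlarged crop.

```bash
cat > m.py <<'E'
from h import *
t=cv2.imread("pics/top0.png")
c=t[150:310,250:420]; 
g=cv2.cvtColor(t,cv2.COLOR_BGR2GRAY)
m=np.zeros_like(g); m[222:278,255:316]=(g[222:278,255:316]<45)*255
cn=max(cv2.findContours(m,0,2)[0],key=cv2.contourArea); r=cv2.minAreaRect(cn); print("pad",r)
w=np.array([atz("top",*p,0)[:2] for p in cv2.boxPoints(r)]); print(w.round(1).tolist(),w.mean(0))
# well top at z=~40 , knob z=100
for nm,uv,z in(("well",(350,228),40),("knob",(358,191),100),("vb",(398,272),36),("yel",(394,235),5),("turq",(338,294),5),("sock",(322,190),36),("tn",(398,209),19)): print(nm,atz("top",*uv,z).round(1))
for nm,uv,z in(("well",(362,263),40),("knob",(392,232),100),("turq",(300,300),10)): print("side",nm,atz("side",*uv,z).round(1))
b=cv2.resize(c,None,fx=3.5,fy=3.5,interpolation=cv2.INTER_CUBIC)
s=cv2.imread("pics/side0.png")[210:350,270:460]
s=cv2.resize(s,None,fx=4,fy=4,interpolation=cv2.INTER_CUBIC)
cv2.imwrite("pics/c0.png",b); cv2.imwrite("pics/s0.png",s)
E
python3 m.py
```

```text
pad ((285.0000305175781, 249.50001525878906), (34.43544387817383, 34.882659912109375), 26.56505012512207)
[[502.8, 159.0], [585.6, 129.9], [553.5, 48.7], [471.9, 78.8]] [528.44660703 104.09526917]
well [588.3 -50.9  40. ]
knob [663.5 -60.  100. ]
vb [ 492.6 -173.9   36. ]
yel [ 589.6 -163.1    5. ]
turq [430.2 -36.8   5. ]
sock [679.4  26.1  36. ]
tn [ 653.7 -167.1   19. ]
side well [587.3 -47.8  40. ]
side knob [659.4 -61.1 100. ]
side turq [428.7 -35.1  10. ]
```

View pics/c0.png

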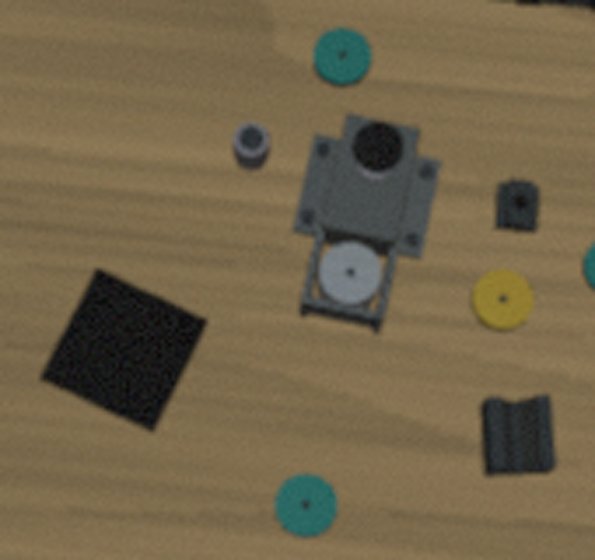

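View pics/s0.png

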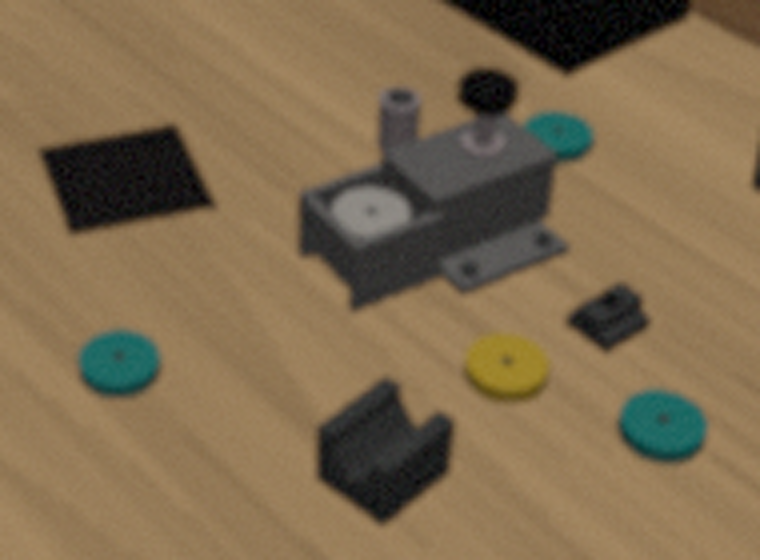

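```bash
cat >> h.py <<'E'
from scipy.spatial.transform import Rotation as Ro
def to(p,yaw=None):
    s=read_state(); R=Ro.from_euler("xyz",s["tool_rot"]); d=R.inv().apply(np.array(p,float)-s["eef_pos"])/1000
    t=0 if yaw is None else -((yaw-s["tool_rot"][2]+np.pi)%(2*np.pi)-np.pi)
    print("shift",d.round(4).tolist(),"turn",round(t,3),"dist",round(np.linalg.norm(d),3),"at",s["eef_pos"].round(1),s["tool_rot"].round(3),"F",s["force"].round(1),"w",round(s["width"],1),"t",round(s["clock"],2))
E
python3 - <<'E'
from h import *
to([661,-60,150],1.571)
E
```

```text
shift [-0.63, -0.4404, 0.0447] turn 1.16 dist 0.77 at [259.3 595.4 193.9] [-3.14   0.     2.731] F [-0.7  0.5 -0.6] w 85.3 t 0.1
```

Request:
move_arm(
  series=[
    [[-0.045,-0.03,0],0.1],
    [[-0.09,-0.063,0],0.2],
    [[-0.14,-0.096,0],0.3],
    [[-0.19,-0.13,0],0.4],
    [[-0.24,-0.165,0],0.5],
  ],
  claw=0,
)

```text
clock: 0.72
eef_pos: [414.2, 346.5, 194.0]
tool_rot: [-3.14, 0.001, 2.228]
force: [0.6, -0.6, -0.6]
width: -0.2
```

```bash
python3 -c "
from h import *
to([661,-60,150],1.571)"
```

```text
shift [-0.4726, -0.0528, 0.0445] turn 0.657 dist 0.478 at [414.2 346.5 194. ] [-3.140e+00  1.000e-03  2.228e+00] F [ 0.6 -0.6 -0.6] w -0.2 t 0.72
```

Request:
move_arm(
  series=[
    [[-0.055,-0.006,0],0.13],
    [[-0.11,-0.012,0],0.26],
    [[-0.165,-0.018,0],0.39],
    [[-0.22,-0.024,0],0.52],
    [[-0.275,-0.03,0],0.657],
  ],
)

```text
clock: 1.35
eef_pos: [558.8, 108.9, 194.1]
tool_rot: [-3.14, 0.002, 1.567]
force: [0.4, 0.4, -0.2]
width: 0.2
```

```bash
python3 -c "
from h import *
to([661,-60,150],1.571)"
```

```text
shift [-0.1684, 0.1029, 0.0443] turn -0.004 dist 0.202 at [558.8 108.9 194.1] [-3.140e+00  2.000e-03  1.567e+00] F [ 0.4  0.4 -0.2] w 0.2 t 1.35
```

Request:
move_arm(
  series=[
    [[-0.045,0.026,0],0],
    [[-0.09,0.052,0.01],0],
    [[-0.135,0.08,0.03],0],
    [[-0.168,0.103,0.044],0],
    [[-0.168,0.103,0.064],0],
  ],
)

```text
clock: 1.98
eef_pos: [662.3, -65.0, 129.5]
tool_rot: [3.141, 0.005, 1.561]
force: [-0.7, 1.1, -0.6]
width: -0.3
```

```bash
python3 -c "
from h import *
to([661,-60,103],1.571)
s=get_image('side');t=get_image('top')
a=cv2.resize(s[150:310,310:470],(600,600),interpolation=2); cv2.imwrite('pics/k1.png',a)
print(proj('side',read_state()['eef_pos']))
"
```

```text
shift [0.0051, -0.0013, 0.0265] turn -0.01 dist 0.027 at [662.3 -65.  129.5] [3.141 0.005 1.561] F [-0.7  1.1 -0.6] w -0.3 t 1.98
[392.43538543 221.38572319]
```

View pics/k1.png

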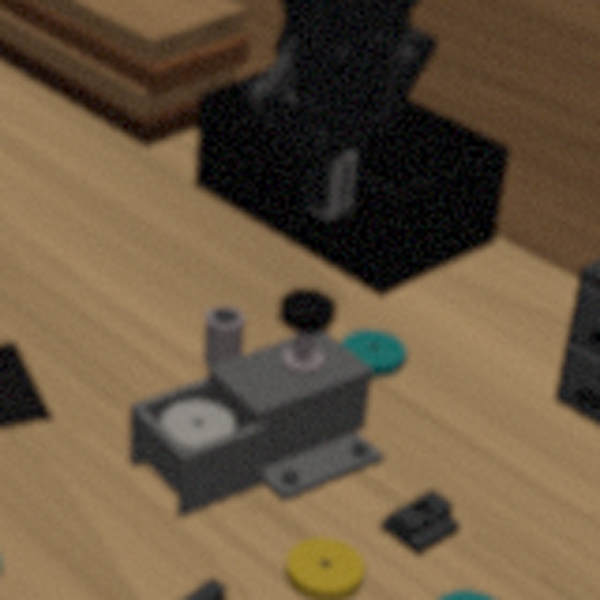

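The knob is at crop (307,308) and a light finger strip ends at (335,215). The predicted tip position is (309,268), which falls against the black box. I'll brighten the image to check where the tip really is.

```bash
python3 -c "
from h import *
s=np.mean([get_image('side').astype(float) for _ in range(6)],0)
t=np.mean([get_image('top').astype(float) for _ in range(2)],0)
f=lambda i:cv2.resize((255*np.clip(i/110,0,1)**.5).astype('uint8'),(400,560),interpolation=2)
p=read_state()['eef_pos'];print(p,read_state()['qd'].round(3))
for n,i in(('side',s),('top',t)):
    q=proj(n,p);print(n,q); 
cv2.imwrite('pics/k2.png',np.hstack([f(s[160:272,350:430]),f(t[140:252,320:400])]))
"
```

```text
[661.4600205  -59.0366343  131.10984901] [ 0.005  0.004 -0.     0.003 -0.001 -0.001  0.001]
side [393.1448786  219.29714913]
top [358.49772191 187.43148389]
```

View pics/k2.png

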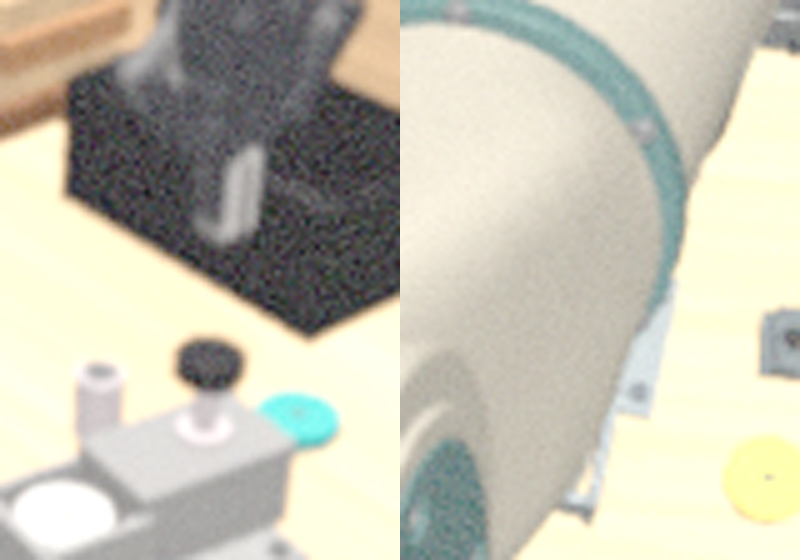

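```bash
python3 -c "
from h import *
print('start tip side',proj('side',[259.3,595.4,193.9]),'top',proj('top',[259.3,595.4,193.9]))
print('origin side',proj('side',[0,0,0]),'top',proj('top',[0,0,0]))
for z in (131,144,155,165): print(z,proj('side',[661.5,-59,z]))
to([661,-60,104],1.571)
"
```

```text
start tip side [105.83869362 142.76108954] top [ 12.50952889 340.77033577]
origin side [ 73.87423948 402.02479592] top [304.46061475 485.03947578]
131 [393.14215924 219.32693926]
144 [393.63394871 214.19265142]
155 [394.0565309  209.78392966]
165 [394.44594725 205.72370414]
shift [-0.0009, -0.0005, 0.0271] turn -0.003 dist 0.027 at [661.5 -59.  131.1] [3.141e+00 1.000e-03 1.568e+00] F [-0.6 -0.4  0.4] w -0.1 t 2.48
```

Request:
move_arm(
  series=[
    [[-0.001,0,0.008],0],
    [[-0.001,0,0.016],0],
    [[-0.001,0,0.022],0],
    [[-0.001,0,0.025],0],
  ],
)

```text
clock: 2.98
eef_pos: [661.1, -60.0, 105.3]
tool_rot: [-3.141, 0.001, 1.567]
force: [-0.2, 0.2, 0.5]
width: -0.0
```

```bash
python3 -c "
from h import *
s=np.mean([get_image('side').astype(float) for _ in range(6)],0)
f=lambda i:cv2.resize((255*np.clip(i/110,0,1)**.5).astype('uint8'),(600,600),interpolation=2)
to([661,-60,104],1.571);print(proj('side',read_state()['eef_pos']))
cv2.imwrite('pics/k3.png',f(s[170:270,340:440]))
"
```

```text
shift [0.0002, -0.0007, 0.0024] turn -0.004 dist 0.003 at [661.7 -60.2 106.4] [3.141e+00 2.000e-03 1.567e+00] F [-0.6  0.3 -0.5] w 0.1 t 3.27
[392.68074178 229.02403141]
```

View pics/k3.png

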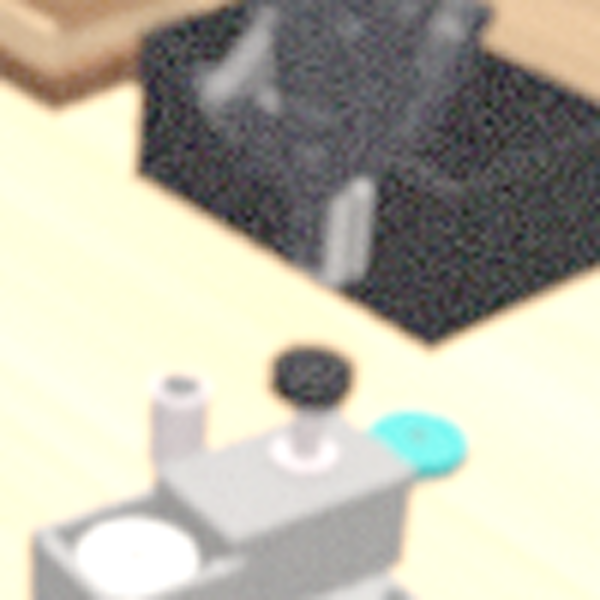

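Strange: the visible tip is at pixel (395,217), about 12 px above the prediction. I'll compare with the start pictures, where the TCP is also known.

```bash
python3 -c "
from h import *
p=np.array([259.4,595.6,194.2]);y=2.7308
f=lambda i:(255*np.clip(i/110.,0,1)**.5).astype('uint8')
out=[]
for n,(r,c) in(('side',(60,50)),('top',(290,0))):
    i=cv2.imread(f'pics/{n}0.png');k=5;g=cv2.resize(f(i[r:r+110,c:c+80]),None,fx=k,fy=k,interpolation=2)
    for s,z,col in((1,13,(0,0,255)),(-1,13,(0,0,255)),(0,0,(255,0,0)),(0,73,(0,160,0)),(0,150,(200,0,200))):
        q=proj(n,p+s*42.5*np.array([np.sin(y),-np.cos(y),0])+[0,0,z]);q=(q-[c,r])*k
        cv2.drawMarker(g,tuple(int(a) for a in q),col,1,16,2)
    out.append(g)
cv2.imwrite('pics/st.png',np.hstack(out))
"
```

```text
(no output)
```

View pics/st.png

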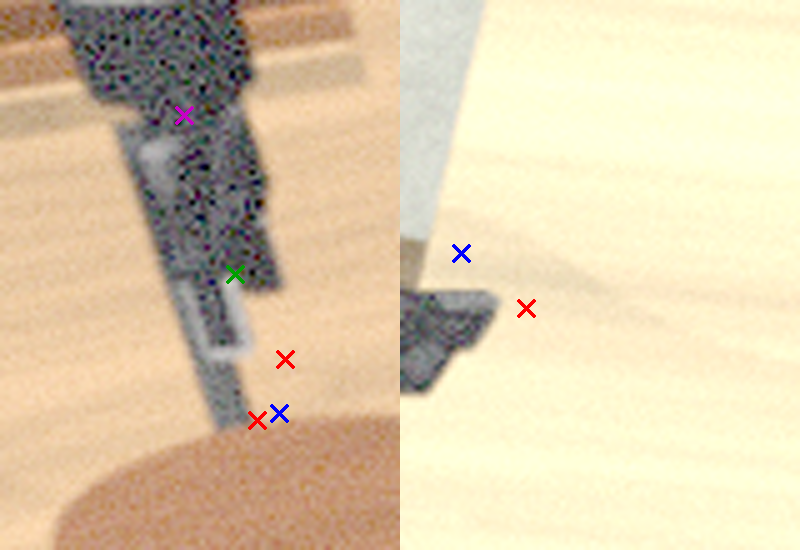

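```bash
python3 -c "
from h import *
def tri(a,b):
    (o,d),(p,e)=ray('side',*a),ray('top',*b); d/=np.linalg.norm(d);e/=np.linalg.norm(e)
    A=np.stack([d,-e],1);x=np.linalg.lstsq(A,p-o,rcond=None)[0];P,Q=o+d*x[0],p+e*x[1];return ((P+Q)/2).round(1),np.linalg.norm(P-Q).round(1)
print(tri((97,145),(18,350)),tri((96,144),(16,352)))
print('now: rays at z', [(z,atz('side',395.5,216.7,z).round(0)) for z in (104,115,125,140)])
print('k2', [(z,atz('side',395,208.,z).round(0)) for z in (130,155,165)])
print('far start',[(z,atz('side',95.6,130.4,z).round(0)) for z in (194,207,220)])
print('near start',[(z,atz('side',97,145,z).round(0)) for z in (194,207,220)],[(z,atz('top',18,350,z).round(0)) for z in (194,207,220)])
# base check and knob triangulation
print(tri((392,232.7),(358,191.5)),tri((362.7,262.7),(350,227.7)), tri((300,299),(337.5,294)))
s=read_state();print(s['qpos'].round(3))
"
```

```text
(array([239.4, 579.2, 198. ]), np.float64(8.3)) (array([236.8, 579.6, 201.2]), np.float64(5.9))
now: rays at z [(104, array([705., -25., 104.])), (115, array([692., -37., 115.])), (125, array([680., -48., 125.])), (140, array([662., -64., 140.]))]
k2 [(130, array([699., -26., 130.])), (155, array([668., -55., 155.])), (165, array([656., -66., 165.]))]
far start [(194, array([261., 704., 194.])), (207, array([255., 665., 207.])), (220, array([250., 626., 220.]))]
near start [(194, array([237., 593., 194.])), (207, array([232., 558., 207.])), (220, array([227., 523., 220.]))] [(194, array([243., 580., 194.])), (207, array([244., 572., 207.])), (220, array([245., 563., 220.]))]
(array([662.6, -59.7,  96.4]), np.float64(2.1)) (array([587.8, -50.4,  42.4]), np.float64(1.4)) (array([429. , -35.3,  12.8]), np.float64(0.6))
[-0.135  0.767  0.322  1.563 -0.292  0.859  0.291]
```

Request:
move_arm(
  series=[
    [[0,0,0.004],0],
    [[0,0,0.008],0],
    [[0,0,0.012],0],
  ],
)

```text
clock: 3.65
eef_pos: [661.6, -60.2, 94.0]
tool_rot: [3.141, 0.001, 1.567]
force: [0.3, -0.0, 0.1]
width: 0.5
```

Request:
move_arm(
  series=[
    [[0,0,0.004],0],
    [[0,0,0.008],0],
    [[0,0,0.012],0],
    [[0,0,0.016],0],
  ],
)

```text
clock: 4.15
eef_pos: [661.6, -60.2, 77.7]
tool_rot: [3.141, 0.002, 1.567]
force: [-0.5, 0.5, 0.2]
width: -0.5
```

```bash
python3 -c "
from h import *
s=np.mean([get_image('side').astype(float) for _ in range(6)],0)
f=lambda i:cv2.resize((255*np.clip(i/110,0,1)**.5).astype('uint8'),(600,600),interpolation=2)
to([661,-60,66],1.571);print(proj('side',read_state()['eef_pos']))
cv2.imwrite('pics/k4.png',f(s[180:260,360:440]))
"
```

```text
shift [0.0002, -0.0008, 0.0122] turn -0.004 dist 0.012 at [661.8 -60.2  78.2] [3.141e+00 2.000e-03 1.567e+00] F [ 0.   1.7 -0.4] w 0.1 t 4.45
[391.67709771 239.58732917]
```

View pics/k4.png

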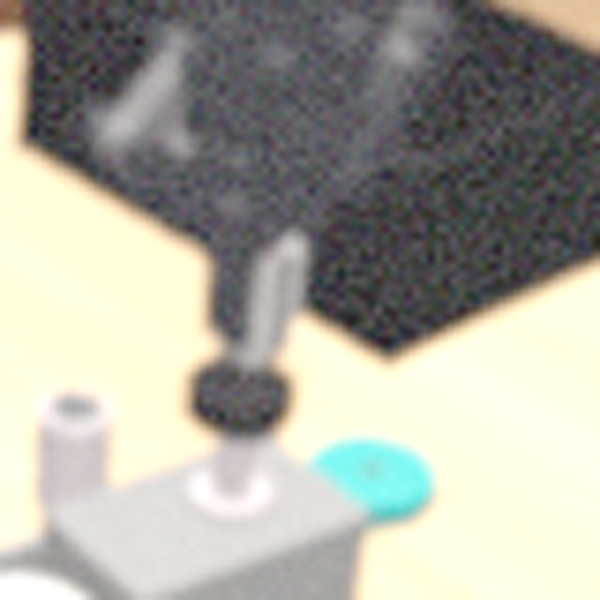

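The tip now sits just above the far rim of the knob, at crop (252,368) with the knob centre at (240,390). The real tip is about 30 mm higher than reported, so I'll continue down slowly and watch the force.

Request:
move_arm(
  series=[
    [[0,0,0.002],0],
    [[0,0,0.004],0],
    [[0,0,0.006],0],
    [[0,0,0.008],0],
    [[0,0,0.01],0],
  ],
)

```text
clock: 5.08
eef_pos: [661.7, -60.2, 68.0]
tool_rot: [3.141, 0.002, 1.567]
force: [0.6, -0.1, -1.2]
width: 0.2
```

```bash
python3 -c "
from h import *
s=np.mean([get_image('side').astype(float) for _ in range(6)],0).mean(2)
o=cv2.imread('pics/side0.png').mean(2)
print('now');print(s[218:248,384:404].round().astype(int));print('before');print(o[224:244,384:404].round().astype(int))
to([661,-60,66],1.571)
"
```

```text
now
[[113 105  88  54  23  11  10  15  17  21  35  47  51  52  59  57  39  12
    6   9]
 [111 110  95  60  27  14  14  15  18  32  49  57  55  48  50  51  32  14
    8   9]
 [112 109  95  63  28  13  17  16  19  36  53  61  58  46  49  49  30  11
    5   7]
 [113 111  96  60  24  18  18  14  18  34  55  60  56  46  49  46  32  22
   10   7]
 [111 109  95  59  24  15  14  15  21  39  57  61  55  46  50  57  57  52
   39  19]
 [111 106  92  56  20  14  13  16  20  41  59  62  55  47  55  67  84  86
   73  52]
 [110 107  88  53  20  12   8  18  24  45  60  60  54  49  57  77 101 110
  104  91]
 [113 107  86  51  17  11  18  14  23  42  59  62  53  47  61  85 108 121
  120 115]
 [116 109  88  52  19  15  14  15  26  44  61  60  48  50  69  93 112 120
  123 122]
 [116 108  86  48  22  14  15  15  24  45  60  58  48  53  77  99 112 118
  121 124]
 [109  95  69  38  21  20  18  18  27  48  60  57  49  54  80 101 112 116
  119 122]
 [ 98  72  43  24  27  27  24  29  39  50  60  58  45  51  73  97 109 114
  117 120]
 [ 86  54  23  17  26  32  33  36  46  57  62  55  43  42  60  86 106 113
  
[... 2604 characters left out ...]
  14  16  25  48  73 104 117 129 124
  120 118]
 [118 111 104  94  75  45  41  37  33  32  41  47  69  91 111 120 124 123
  118 108]
 [113 115 110 102  86  69  56  57  53  55  64  73  80  94 110 117 120 115
  105  96]
 [110 106 100  94  83  70  69  68  66  68  79  84  87  86  96 106 112 104
   91  83]
 [100  91  86  85  76  68  68  72  71  75  77  83  86  88  87  95  97  93
   83  75]
 [ 83  88  89  88  79  72  69  70  72  79  85  89  84  85  84  85  86  85
   82  80]
 [ 86  94 103 100  87  78  70  70  72  87  98  96  88  81  87  84  84  84
   84  79]]
shift [0.0003, -0.0008, 0.0023] turn -0.004 dist 0.002 at [661.8 -60.3  68.3] [3.141e+00 2.000e-03 1.567e+00] F [-0.1 -0.  -0.3] w 0.1 t 5.38
```

The finger overlays the knob's top face around (392,231), so it really is above the knob. I'll go on down.

Request:
move_arm(
  series=[
    [[0,0,0.002],0],
    [[0,0,0.004],0],
    [[0,0,0.006],0],
    [[0,0,0.008],0],
  ],
)

```text
clock: 5.88
eef_pos: [661.9, -60.2, 61.3]
tool_rot: [3.141, 0.001, 1.567]
force: [-3.1, 0.5, 10.4]
width: -0.4
```

Request:
move_arm(
  series=[
    [[0,0,0.004],0],
    [[0,0,0.008],0],
    [[0,0,0.012],0],
    [[0,0,0.016],0],
    [[0,0,0.019],0],
  ],
)

```text
clock: 6.5
eef_pos: [661.9, -60.2, 43.7]
tool_rot: [3.14, 0.001, 1.567]
force: [-3.8, 1.0, 10.6]
width: 0.3
```

Request:
move_arm(
  series=[
    [[0,0,0.003],0],
    [[0,0,0.006],0],
    [[0,0,0.009],0],
  ],
)

```text
clock: 6.88
eef_pos: [661.9, -60.2, 36.2]
tool_rot: [3.14, 0.0, 1.567]
force: [-3.8, 0.9, 9.9]
width: -0.5
```

Request:
move_arm(
  series=[
    [[0,0,0.003],0],
    [[0,0,0.005],0],
    [[0,0,0.005],0],
  ],
)

```text
clock: 7.25
eef_pos: [662.0, -60.2, 33.5]
tool_rot: [3.139, -0.0, 1.567]
force: [-4.5, 1.0, 14.6]
width: 0.1
```

Request:
move_arm(
  series=[
    [[0,0,0.003],0],
    [[0,0,0.005],0],
    [[0,0,0.005],0],
  ],
)

```text
clock: 7.62
eef_pos: [662.1, -60.2, 33.3]
tool_rot: [3.139, -0.002, 1.567]
force: [-11.0, 1.4, 30.9]
width: 0.0
```

The stop is reached: the knob stays at 33.4 while the force rises to 31 N. Releasing now.

Request:
move_arm(
  series=[
    [[0,0,-0.012],0],
    [[0,0,-0.027],0],
    [[0,0,-0.042],0],
    [[0,0,-0.062],0],
    [[0,0,-0.085],0],
  ],
)

```text
clock: 8.25
eef_pos: [661.6, -60.3, 119.0]
tool_rot: [3.139, -0.002, 1.567]
force: [0.3, 0.8, -0.6]
width: 0.0
```

```bash
python3 -c "
from h import *
to([520,-110,110],1.571)
s=np.mean([get_image('side').astype(float) for _ in range(2)],0)
t=np.mean([get_image('top').astype(float) for _ in range(2)],0)
f=lambda i:cv2.resize((255*np.clip(i/130,0,1)**.6).astype('uint8'),(400,600),interpolation=2)
cv2.imwrite('pics/r1.png',np.hstack([f(s[180:330,310:410]),f(t[180:330,310:410])]))
"
```

```text
shift [-0.0503, -0.1415, 0.0086] turn -0.004 dist 0.15 at [661.6 -60.3 119. ] [ 3.139e+00 -2.000e-03  1.567e+00] F [ 0.3  0.8 -0.6] w 0.0 t 8.25
```

View pics/r1.png

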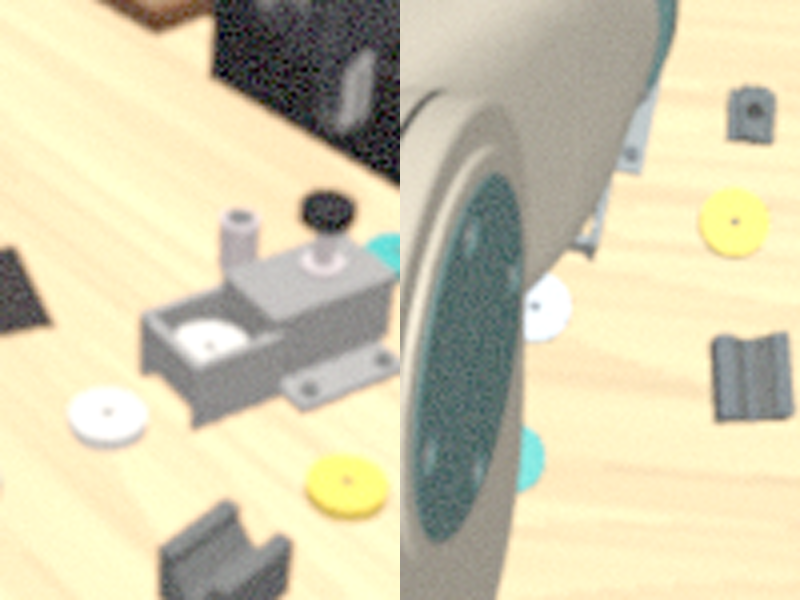

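The knob is up, the blank is out at side pixel (337,282.5) and top pixel (344,257), and the next blank is still visible in the well. Now compute the push start point.

```bash
python3 -c "
from h import *
print(atz('side',337,282.5,10),atz('top',344.2,256.7,10))
to([521,-100,70],1.571)
"
```

```text
[524.50028568 -38.44286461  10.        ] [522.08888139 -43.78405923  10.        ]
shift [-0.0403, -0.141, 0.048] turn -0.004 dist 0.154 at [662.  -60.3 118.5] [ 3.138e+00 -2.000e-03  1.567e+00] F [ 0.6 -0.6  0.8] w -0.0 t 8.45
```

Request:
move_arm(
  series=[
    [[-0.01,-0.035,0],0],
    [[-0.02,-0.07,0],0],
    [[-0.03,-0.106,0],0],
    [[-0.04,-0.141,0],0],
    [[-0.04,-0.141,0.01],0],
  ],
  claw=0.26,
)

```text
clock: 9.07
eef_pos: [517.7, -100.7, 107.6]
tool_rot: [3.141, -0.002, 1.564]
force: [1.1, 0.0, 0.7]
width: 22.1
```

```bash
python3 -c "
from h import *
get_image('side')
to([521,-100,40],1.571)
for z in (0,13,36,45):
  print(z,[ (proj('side',read_state()['eef_pos']+np.array([s*11,0,z]))).round(1).tolist() for s in(-1,1)])
s=np.mean([get_image('side').astype(float) for _ in range(6)],0).mean(2)
a=s[205:285,335:395]; print(a.shape); cv2.imwrite('pics/x.png',a)
for r in range(0,80,3): print(205+r,' '.join('%3d'%v for v in a[r,::2]))
"
```

```text
shift [-0.0005, 0.0018, 0.0663] turn -0.005 dist 0.066 at [519.1 -99.7 106.3] [ 3.141e+00 -2.000e-03  1.566e+00] F [-0.3  0.7 -0.4] w 21.8 t 9.12
0 [[350.2, 264.5], [358.8, 260.3]]
13 [[350.4, 259.2], [359.0, 255.1]]
36 [[350.7, 249.7], [359.4, 245.6]]
45 [[350.8, 245.9], [359.6, 241.8]]
(80, 60)
205 110  67  55  37  19  14  16  14  20  17  21  27  19  17  17  16  14  10  13  16  22  20  17  15  11  15   8   8  10   7
208  69  60  48  28  18  15  14  14  15  16  17  16  16  18  15  16  10  16  14  28  34  20  14  12  14   7   5   8  12   8
211  54  40  36  51  26  12  11  16  19  11  16   8  10  15  17  16  16  17  24  83  88  26  14  40  47  20   4   6  10  10
214  31  32  45  74  30  17  11  14  14  15  19  13  13  15  17  15  16  15  43  96  57  15  32  94 113 104  69  34   9   5
217  18  24  50  50  19  21  27  14  14  11  14  17  14  13  15  15  15  16  21  30  19  18  76 112 112 113 114 113  92  53
220  15  17  28  77  53  17  17  28  29  16  16  17  17  21  27  14  11  19  15  15  14  55 106 113 114 114 112 112 115 118
223  15  16  15  43  39  15  16  19  14  12  14  33  41  2
[... 1963 characters left out ...]
46  44  45  61  82  76  58  50  47  48  50  49  51  48  50  44  47  52  60  71  85  88
274 120 119 121 124 126 106 101  91  55  41  45  45  50  50  50  49  48  50  50  51  51  49  54  73  80  87  86  88  91  92
277 135 135 133 130 124 125 128 126 111  72  46  46  52  50  51  51  50  50  50  51  48  49  54  82  91  65  47  71  91  90
280 140 138 137 139 137 131 125 129 131 125  96  54  46  50  50  51  50  49  48  54  67  92 109 102  74  83  80  74  75  89
283 126 109 137 140 139 138 124 119 124 130 128  88  47  48  47  50  69  84 110 118 118 117 117 121 118  96 107 118 124 126[ WARN:0@8.212] global loadsave.cpp:1063 imwrite_ Unsupported depth image for selected encoder is fallbacked to CV_8U.
```

Request:
move_arm(
  series=[
    [[0,0.001,0.03],0],
    [[0,0.001,0.06],0],
    [[0,0.001,0.085],0],
    [[0,0.001,0.1],0],
    [[0,0.001,0.11],0],
  ],
)

```text
clock: 10.05
eef_pos: [523.5, -99.2, -2.7]
tool_rot: [3.137, -0.002, 1.568]
force: [-0.1, 0.9, 0.9]
width: 22.0
```

The reported TCP is below the bench with no contact, which confirms the real fingers end about 36 mm short of it. Continuing down until I feel the bench.

Request:
move_arm(
  series=[
    [[0,-0.003,0.006],0],
    [[0,-0.003,0.011],0],
    [[0,-0.003,0.015],0],
    [[0,-0.003,0.019],0],
    [[0,-0.003,0.022],0],
  ],
)

```text
clock: 10.68
eef_pos: [520.7, -99.2, -24.8]
tool_rot: [3.137, -0.002, 1.568]
force: [-0.1, -1.0, -0.3]
width: 22.5
```

```bash
python3 -c "
from h import *
s=np.mean([get_image('side').astype(float) for _ in range(4)],0)
to([521,-100,-34],1.571)
f=lambda i:cv2.resize((255*np.clip(i/140,0,1)**.6).astype('uint8'),None,fx=7,fy=7,interpolation=2)
cv2.imwrite('pics/p1.png',f(s[225:310,300:400]))
"
```

```text
shift [-0.0009, 0.0003, 0.0093] turn -0.003 dist 0.009 at [520.6 -99.1 -24.7] [ 3.137e+00 -2.000e-03  1.568e+00] F [-0.3  0.1 -0.1] w 22.2 t 10.88
```

View pics/p1.png

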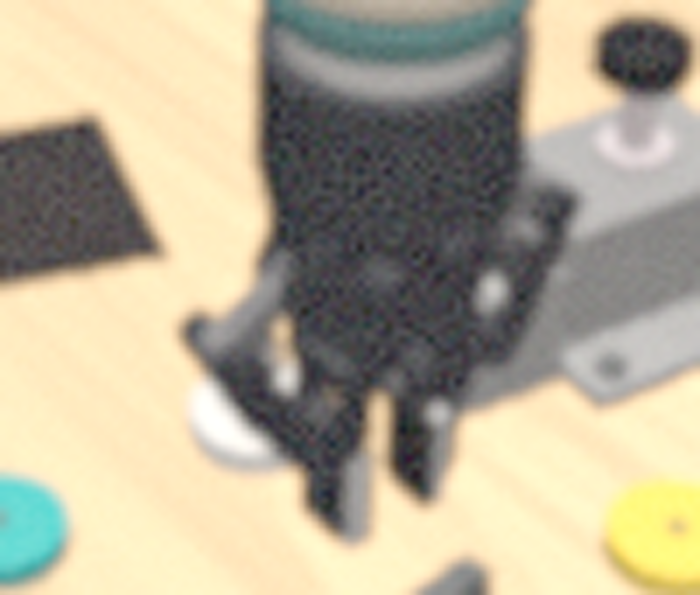

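```bash
python3 -c "
from h import *
for z in (5,10,15): print(z,atz('side',349.3,302.1,z).round(0),atz('side',360.7,296.4,z).round(0))
"
```

```text
5 [510. -99.   5.] [ 540. -100.    5.]
10 [ 506. -103.   10.] [ 536. -104.   10.]
15 [ 503. -107.   15.] [ 533. -108.   15.]
```

Request:
move_arm(
  series=[
    [[0,0,0.003],0],
    [[0,0,0.006],0],
    [[0,0,0.006],0],
  ],
)

```text
clock: 11.25
eef_pos: [520.4, -99.1, -31.0]
tool_rot: [3.138, -0.002, 1.568]
force: [0.4, -0.7, 0.7]
width: 22.3
```

Request:
move_arm(
  series=[
    [[0,0,0.002],0],
    [[0,0,0.004],0],
    [[0,0,0.004],0],
  ],
)

```text
clock: 11.62
eef_pos: [520.3, -99.1, -35.2]
tool_rot: [3.138, -0.002, 1.568]
force: [-0.3, -0.4, 0.4]
width: 22.4
```

Request:
move_arm(
  series=[
    [[0,0,0.0015],0],
    [[0,0,0.003],0],
    [[0,0,0.003],0],
  ],
)

```text
clock: 12.0
eef_pos: [520.4, -99.1, -36.5]
tool_rot: [3.137, -0.002, 1.568]
force: [-3.9, 0.7, 17.7]
width: 22.3
```

Bench contact at a reported z of -36.5. I'll lift 3.5 mm and push in +y (tool +x).

Request:
move_arm(
  series=[
    [[0,0,-0.0035],0],
    [[0.008,0,-0.0035],0],
    [[0.016,0,-0.0035],0],
    [[0.024,0,-0.0035],0],
    [[0.032,0.0005,-0.0035],0],
  ],
)

```text
clock: 12.62
eef_pos: [520.8, -66.2, -33.2]
tool_rot: [3.138, -0.002, 1.568]
force: [-0.2, 0.5, 0.8]
width: 22.7
```

Request:
move_arm(
  series=[
    [[0.01,0,0],0],
    [[0.02,0.0005,0],0],
    [[0.03,0.001,0],0],
    [[0.04,0.0015,0],0],
    [[0.05,0.002,0],0],
  ],
)

```text
clock: 13.25
eef_pos: [523.1, -15.5, -33.0]
tool_rot: [3.138, -0.003, 1.569]
force: [0.7, 0.2, -0.0]
width: 22.1
```

```bash
cat > b.py <<'E'
from h import *
# white blank on the bench, seen by the side camera (low saturation, bright), top face z=10
i=get_image('side'); t=get_image('top')
for n,im in(('side',i),('top',t)):
    h=cv2.cvtColor(cv2.GaussianBlur(im,(3,3),0),cv2.COLOR_BGR2HSV); m=((h[...,1]<60)&(h[...,2]>110)).astype('uint8')
    N,_,st,ce=cv2.connectedComponentsWithStats(m)
    for k in range(1,N):
        if 30<st[k,4]<800 and 200<ce[k,0]<420 and 150<ce[k,1]<330: print(n,ce[k].round(1),st[k].tolist(),atz(n,*ce[k],10).round(1))
to([530,40,-33],1.571)
E
python3 b.py
```

```text
side [265.9 169.2] [258, 164, 17, 11, 122] [691.  546.4  10. ]
side [205.4 230.4] [196, 226, 22, 10, 125] [382.6 331.   10. ]
side [361.7 264.5] [354, 261, 17, 9, 111] [609.2 -23.5  10. ]
side [298.5 294.9] [289, 292, 21, 10, 31] [435.  -20.3  10. ]
top [200.3 211.9] [195, 191, 12, 43, 255] [601.5 325.6  10. ]
top [212.4 212. ] [208, 191, 11, 43, 271] [604.1 295.3  10. ]
top [295.7 216.7] [291, 193, 10, 47, 306] [611.9  85.8  10. ]
top [308.1 215.8] [303, 194, 11, 45, 326] [617.1  55.2  10. ]
shift [0.0543, 0.007, 0.0001] turn -0.0 dist 0.055 at [523.  -14.3 -33.1] [ 3.138e+00 -3.000e-03  1.571e+00] F [ 0.1 -0.3 -0. ] w 22.2 t 13.35
```

```bash
cat > c.py <<'E'
import sys
from h import *
p=[float(a) for a in sys.argv[1:3]]; q=proj('side',p+[10]); print(q)
i=np.mean([get_image('side').astype(float) for _ in range(4)],0); u,v=int(q[0]),int(q[1])
a=i[v-16:v+16,u-24:u+24]
for r in range(0,32,2): print(v-16+r,' '.join('%3d'%x for x in a[r,::2,0]))  # blue: white blank high, wood low
print('u from',u-24)
E
python3 c.py 525 16
```

```text
[322.33660679 270.00119302]
254  22  22  23  38  59  59  45  33  31  22  16  18  15  17  16  15  16  12  12  22  15  20  17  37
256  22  20  15  39  51  42  34  34  38  27  15  20  21  18  15  23  16  18  15  13  13  15  20  19
258  25  17  16  21  34  24  23  29  49  33  17  20  26  22  18  14  21  17  28  24  19  14  20  21
260  20  20  22  20  22  11  17  18  25  25  18  16  23  26  19  20  36  53  24  21  16  14  23  35
262  21  19  25  20  24  21  16  22  20  20  21  17  14  16  20  14  45  63  27  19  11  16  56  66
264  22  29  28  34  46  45  21  17  11  17  25  28  23  20  18  36  69  33  14  21  27  32  74  72
266  55  64  73  80  85  85  58  12  18  11  23  26  27  21  16  46  78  29   8  41  74  52  85  70
268  86  85  87  89  88  89  79  59  35  16  20  21  23  17  16  72 104  36   7  21  55  55  87  71
270  90  88  86  86  90  88  87 109 100  39  19  13  16  18  25  86 118  45   9  18  46  53  87  71
272  89  87  88  86  85  89  88 108 133 103  44  22  16  11  43  78 105  35   7  24  52  59  90  72
274  90  88  89  89  87  86  89  87 116 134 114  48  19  24  54  63  74  35   8  15  51  65  92  90
276  90  90  88  88  89  87  87  83  81 106 112  51  13  20  54  59  76  66  26  18  55  81  91  92
278  90  91  89  87  89  87  86  85  84  82  77  37  18  27  57  63  86  88  67  37  66  86  88  89
280  91  90  92  91  88  88  88  87  86  89  87  65  27  22  52  61  87  91  87  82  88  91  89  87
282  91  90  91  89  90  88  87  88  86  85  90  88  67  37  54  62  89  94  91  90  91  91  91  89
284  93  93  91  92  89  88  87  86  88  86  86  88  90  80  75  77  85  93  94  92  88  91  91  92
u from 298
```

The blank rim shows at (314–318, 270–276) and between the fingertips at (330,270), so it sits in the cradle as expected. Continuing.

Request:
move_arm(
  series=[
    [[0.01,0.0005,0],0],
    [[0.02,0.001,0],0],
    [[0.03,0.0015,0],0],
    [[0.04,0.002,0],0],
    [[0.05,0.0025,0],0],
  ],
)

```text
clock: 14.18
eef_pos: [525.7, 34.1, -32.9]
tool_rot: [3.138, -0.002, 1.568]
force: [-0.2, 0.4, -0.7]
width: 22.1
```

```bash
python3 c.py 527 66; python3 -c "
from h import *
to([527,72.5,-33],1.571)"
```

```text
[310.31452793 259.0564984 ]
243  84  78  40  45  58  49  34  34  39  34  14  14  15  13  14  12  17  16  16  18  16  20  29  32
245  72  57  28  37  38  28  26  41  40  24  21  25  17  19  19  17  29  13  16  19  17  18  24  17
247  25  23  20  21  22  20  18  30  32  22  19  22  27  20  18  18  44  30  28  18  14  16  14  20
249  13  20  19  21  20  17  17  15  20  22  18  21  18  18  13  19  52  46  23  23  19  19  46  61
251  21  18  19  23  21  15  18  18  16  22  21  23  15  18  11  16  40  48  15  14  16  37  82  86
253  20  21  14  13  25  12  13  16  14  12  25  33  24  14  17  20  13  18  16  36  34  52  89  91
255  19  20  22  19  20  21  22  16  18  17  13  25  20  12  23  58  37   9  22  62  68  67  89  93
257  20  22  20  22  25  21  20  27  34  15  19  20  19  18  35 106  96  20  12  38  53  68  89  88
259  18  20  22  20  22  20  24  67 103  54  18  16  14  20  47 108 117  30   8  36  50  69  90  88
261  20  19  22  20  22  24  16  68 129 115  80  25  15  30  61  99 111  29   8  35  53  68  90  89
263  42  21  20  22  21  17  23  42 105 133 119  45  21  32  59  82  84  24  10  31  59  81  90  89
265  57  20  20  11  24  25  24  42  72  93  95  42  11  34  60  59  77  63  27  26  70  89  90  92
267  75  35  43  50  63  72  74  81  84  83  79  42  18  31  59  64  86  87  69  55  77  87  89  91
269  87  81  85  88  90  88  89  88  85  87  87  76  42  28  59  62  87  90  88  86  91  89  88  89
271  94  87  90  90  91  89  88  90  87  85  89  90  78  60  64  71  85  85  88  88  89  93  89  88
273  91  92  90  91  91  91  89  89  88  87  87  89  89  85  82  87  88  85  89  90  89  90  91  92
u from 286
shift [0.0391, 0.0013, 0.0002] turn -0.002 dist 0.039 at [525.6  33.4 -32.9] [ 3.138e+00 -2.000e-03  1.569e+00] F [ 0.8 -0.1 -0.3] w 22.3 t 14.38
```

Request:
move_arm(
  series=[
    [[0.01,0.0005,0],0],
    [[0.02,0.001,0],0],
    [[0.03,0.001,0],0],
    [[0.036,0.001,0],0],
    [[0.039,0.001,0],0],
  ],
)

```text
clock: 15.0
eef_pos: [526.7, 73.0, -32.9]
tool_rot: [3.138, -0.002, 1.569]
force: [0.2, -0.7, 0.2]
width: 22.0
```

Request:
move_arm(
  series=[
    [[-0.01,0,0],0],
    [[-0.03,0,0],0],
    [[-0.03,0,-0.03],0],
    [[-0.03,0,-0.08],0],
    [[-0.04,0,-0.14],0],
  ],
)

```text
clock: 15.62
eef_pos: [525.1, 32.0, 107.8]
tool_rot: [3.14, -0.002, 1.569]
force: [2.0, 0.3, -1.4]
width: 22.1
```

```bash
python3 b.py; python3 -c "
from h import *
print(proj('side',[528.4,104.1,10]),proj('top',[528.4,104.1,10]))"
```

```text
side [266.1 169.1] [259, 164, 16, 10, 116] [691.9 546.7  10. ]
side [205.4 230.4] [196, 226, 22, 10, 122] [382.7 331.1  10. ]
side [301.  252.2] [293, 247, 17, 11, 148] [524.8 101.7  10. ]
side [361.8 264.5] [354, 261, 17, 9, 109] [609.5 -23.5  10. ]
top [273.5 173.1] [268, 162, 12, 23, 75] [721.5 155.2  10. ]
top [331.9 193.3] [328, 182, 9, 24, 73] [681.7   1.2  10. ]
top [349.4 228.6] [340, 221, 19, 17, 248] [594.  -50.6  10. ]
top [337.7 290.1] [328, 285, 19, 15, 34] [439.  -35.2  10. ]
shift [0.0101, -0.0025, 0.1457] turn -0.005 dist 0.146 at [530.3  29.7 112.7] [ 3.127e+00 -1.000e-03  1.566e+00] F [ 0.8 -0.2 -0.3] w 22.1 t 15.72
[301.63108194 251.20978952] [284.65619197 248.58236008]
```

The side view puts the blank at (525,102), with the pad centre at (528,104). I'll clear the arm and check with the top camera.

Request:
move_arm(
  series=[
    [[-0.04,0,-0.02],0],
    [[-0.09,0,-0.04],0],
    [[-0.145,0,-0.05],0],
    [[-0.2,0,-0.05],0],
    [[-0.255,0,-0.05],0],
  ],
)

```text
clock: 16.35
eef_pos: [527.3, -227.9, 162.1]
tool_rot: [3.127, -0.001, 1.564]
force: [0.1, -0.3, 0.0]
width: 22.2
```

```bash
python3 b.py
python3 - <<'E'
from h import *
a=cv2.imread('pics/top0.png'); b=get_image('top'); s0=cv2.imread('pics/side0.png'); s=get_image('side')
cv2.imwrite('pics/end_top.png',b); cv2.imwrite('pics/end_side.png',s)
for n,x,y in(('top',a,b),('side',s0,s)):
    d=(cv2.GaussianBlur(cv2.absdiff(x,y),(5,5),0).max(2)>25).astype('uint8')
    N,_,st,ce=cv2.connectedComponentsWithStats(d)
    print(n,[(ce[k].round().tolist(),st[k].tolist()) for k in range(1,N) if st[k,4]>12])
# blank vs. pad corners in the pad's frame (top camera)
g=b[222:278,255:316].astype(float).min(2); m=np.zeros(b.shape[:2],'uint8'); m[222:278,255:316]=g>100
N,_,st,ce=cv2.connectedComponentsWithStats(m); 
for k in range(1,N):
    if st[k,4]>40:
        p=atz('top',*ce[k],10)[:2]; th=-0.34; R=np.array([[np.cos(th),np.sin(th)],[-np.sin(th),np.cos(th)]])
        print('blank',p.round(1),'in pad frame',(R@(p-[528.4,104.1])).round(1),st[k].tolist())
E
```

```text
side [266.1 169.1] [259, 164, 16, 10, 114] [691.8 546.6  10. ]
side [205.3 230.3] [196, 225, 21, 11, 123] [382.6 331.6  10. ]
side [301.  252.2] [293, 247, 17, 11, 147] [524.9 101.5  10. ]
side [361.8 264.4] [354, 261, 17, 9, 106] [609.5 -23.3  10. ]
top [349.3 228.5] [341, 221, 18, 16, 234] [594.4 -50.5  10. ]
top [286.4 249.6] [279, 242, 16, 16, 212] [526.2  99.6  10. ]
top [308.7 326.2] [290, 299, 39, 58, 578] [347.2  26.   10. ]
shift [0.2764, -0.0033, 0.1941] turn -0.017 dist 0.338 at [ 525.7 -235.4  162.5] [3.127 0.005 1.554] F [-0.2 -0.7  0.3] w 22.1 t 16.45
top [([424.0, 322.0], [272, 150, 293, 330, 31034]), ([352.0, 220.0], [348, 219, 8, 3, 15]), ([286.0, 250.0], [277, 240, 20, 20, 316]), ([298.0, 332.0], [295, 328, 6, 8, 24]), ([8.0, 356.0], [0, 347, 21, 23, 346]), ([388.0, 380.0], [340, 366, 85, 34, 1447]), ([343.0, 369.0], [338, 368, 9, 3, 17]), ([435.0, 394.0], [428, 385, 16, 18, 170]), ([468.0, 397.0], [466, 393, 5, 9, 20]), ([348.0, 477.0], [336, 474, 28, 6, 129])]
side [([63.0, 51.0], [0, 0, 114, 131, 5849]), ([379.0, 7.0], [368, 0, 20, 21, 201]), ([446.0, 28.0], [415
[... 198 characters left out ...]
4, 87, 6, 3, 15]), ([452.0, 98.0], [446, 95, 11, 8, 41]), ([48.0, 191.0], [21, 101, 63, 179, 4274]), ([449.0, 113.0], [440, 107, 14, 13, 67]), ([441.0, 135.0], [428, 130, 23, 11, 122]), ([421.0, 145.0], [399, 138, 42, 10, 108]), ([425.0, 163.0], [395, 141, 57, 48, 1460]), ([8.0, 192.0], [1, 177, 17, 30, 300]), ([1.0, 181.0], [0, 179, 5, 7, 24]), ([412.0, 230.0], [379, 194, 72, 67, 1590]), ([18.0, 201.0], [18, 196, 2, 12, 16]), ([15.0, 215.0], [14, 210, 3, 9, 16]), ([7.0, 221.0], [3, 216, 9, 10, 71]), ([11.0, 262.0], [0, 229, 28, 67, 1384]), ([301.0, 253.0], [291, 245, 21, 17, 271]), ([363.0, 259.0], [353, 256, 20, 8, 103])]
blank [525.7 100. ] in pad frame [-1.2 -4.8] [278, 242, 17, 17, 223]
```

```bash
python3 -c "
from h import *
print(finish_job())"
```

```text
the job is handed in; nothing more can be done
None
```

I pressed the knob to its stop once and let it spring back, and one blank slid out. I then pushed it about 145 mm along the bench onto the loading pad, with the fingertips held 22 mm apart as a cradle. The blank was never pinched or lifted. I handed the job in at about 16.5 s on the robot clock.

**Last checks:**
- **Position:** The top camera puts the blank about 5 mm from the pad centre, where up to 23 mm still leaves it wholly on the pad. The side camera agrees to within 2 mm.
- **Knob and stack:** The picture taken right after the press showed the knob back up and the remaining blanks in the well, one blank lower.
- **Other objects:** Comparing start and end pictures, the only changes apart from the arm were the blank on the pad and the lower stack. The arm hid parts of both end pictures, including the wrench area in the top view.
- **Forces:** The highest reading was 31 N, at the knob's stop.

**One disagreement:** the real fingertips ended about 36 mm short of the reported TCP height. I first saw this in the side view, and contact with the knob and then the bench confirmed it. I set both heights by contact instead of by the reported position.

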